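Swing in the longest objective and capture

TASK

The camera microscope on the bench was left with its longest objective out of the light path, on another objective or between two clicks. Without gripping anything, push the tabs of its nosepiece round with the fingertips, either way, until the longest objective clicks in straight above the glass slide, and then press the capture button on the right of the microscope's foot to take the picture. Keep off the objectives, the stage and the slide, and leave the bottles, the carton and the slide pack beside the microscope where they stand.

Things in the scene. Friction and masses are not known exactly. Their poses are not given: they have to be found in the camera images.
- microscope: White camera microscope, fixed to the bench. Origin on the bench straight below the optical axis (camera tube); x points from the foot's front to the column at the rear, y to its left, z up. In this frame (mm): foot x -180 to 120, y +-85, top at z 34 to 40. Head arm y +-23, x -33 to 115, z 198 to 228; on it the tube and camera at x = y = 0, within radius 21, up to z 350. Column x 71 to 117
- nosepiece_turn (a joint): Angle (rad) of the revolving nosepiece, a dark knurled disc 88 mm across under the front of the head; grows anticlockwise seen from above, turns endlessly. 0 or any whole turn = longest objective over the slide; a click every pi/2. A tab takes 0.5 N between clicks, 3 to 7 N into or out of a click; it stays where left and pulls itself in within about 5 degrees of a click.
- nosepiece_hub (a point): Centre of the nosepiece, on its axis at mid-height of the tabs; in the microscope's frame x = -24, y = 0, z = 176 mm. z = the axis, which leans 15 degrees from the vertical towards the column, so a tab is highest (192 mm) at the front and lower at the sides (176 mm). x = towards the longest objective
- tab_0 (a point): Point on a black finger tab, 64 mm from the nosepiece's axis, 8 mm inside the tab's outer end. Each tab reaches radially from 44 to 72 mm from the axis, 10 mm wide, 10 mm thick, with free space in front, above and below. This one is 45 degrees anticlockwise (from above) from the longest objective: at the rear left when that is in place. Axes as nosepiece_hub
- tab_1 (a point): The same on the next tab anticlockwise, 135 degrees from the longest objective; at the front left when that is in place
- tab_2 (a point): The same on the next tab, 225 degrees from the longest objective; at the front right when that is in place
- tab_3 (a point): The same on the next tab, 315 degrees from the longest objective; at the rear right when that is in place
- long_lens (a point): Front lens (lower end) of the longest objective. The four objectives are steel barrels 19 to 21 mm thick under the disc, 27 mm from its axis at the top and splayed outwards 15 degrees, 46, 18, 27 and 36 mm long going anticlockwise from the longest
- objectives: The four objectives, turning with the nosepiece; not to be touched. Origin at the centre of the disc's underside
- stage: Black stage plate under the objectives, part of the microscope (same origin and axes as microscope); x -60 to 72, y +-75, top at z = 110 mm; not to be touched
- slide: Glass slide, 25 x 75 mm, fixed on the stage (same origin and axes as microscope); not to be touched
- slide_spot (a point): Point on top of the slide, on the optical axis; 111 mm above the bench. In place, the longest objective's lens is 3 mm above it
- capture (a joint): Travel of the capture button (m): 0 = up, 0.005 = fully down; springs back. 1.2 N starts it, 4 N holds it fully down
- capture_top (a point): Centre of the top of the capture button, a round metal button 22 mm across in a 38 mm grey collar on the right front of the foot; pressed straight down; 50 mm above the bench, 10 mm above its collar. With a click engaged the nosepiece's front tabs end 75 mm behind it, 135 mm higher. (The black dial at the left of the foot is fixed, not needed)
- stain_bottle: Bystander: brown bottle, 48 mm across, 105 mm high, loose, left of the microscope; origin under its centre
- drop_bottle: Bystander: small dropper bottle, 25 mm across, 94 mm high, loose, left of the microscope; origin under its centre
- cover_slips: Bystander: small carton, 46 x 66 x 30 mm, loose, right of the microscope; origin under its centre
- slide_pack_0: Bystander: pack of glass slides, 25 x 75 x 8 mm, loose, lying at the right of the microscope; origin under its centre
- nosepiece: The revolving nosepiece with its four tabs and objectives, fixed to the microscope by its axle: to be pushed round, not gripped. Origin at the centre of the disc's underside, axes as nosepiece_hub. Disc 88 mm across, 16 mm thick

How it is judged:
By the outcome, as a careful person would: the job done as asked, in the order asked, and still so for the second after the job is handed in, with the robot touching nothing.
It also fails if it takes over 72 s, if anything falls off the work surface, if the arm or the gripper's body presses on something with over 40 N, if the wrist force passes 120 N, or if a joint passes its speed limit or range.

ROBOT

A 7-joint arm with a two-finger parallel gripper is mounted at the origin on a cart in front of the work surface, level with it; the furniture and walls round the work are solid. World frame = base frame: x ahead of the robot, y to its left, z up, the work surface at z = 0. Lengths are in m, angles in rad, forces in N, time in s.
With the tool pointing down it reaches from about 0.425 to 0.925 m from the base axis. Payload 6.8 kg.
Tool frame: the origin (TCP) lies at the very end of the fingers, on their centre line; the grasp point (between the pads) lies 19 mm behind it; z points along the fingers, y is the line along which they close (so a half turn about z gives the same grasp; the last joint's range is limited). The gripper opens to 85 mm and grips with 20 to 120 N. Pads are 22 mm wide; open, the fingers measure 114 mm over their backs; the gripper's body (76 mm by 85 mm) begins 54 mm behind the grasp point. The pads swing forward as they close: fully open they stand 13 mm farther back than shut.
Start: joints at [1.146, 0.477, 0.022, 1.555, -0.011, 1.109, -0.083], TCP at [0.21, -0.641, 0.231] pointing down, gripper open.
Joint ranges: [-2.96, 2.96], [-0.34, 2.1], [-1.41, 1.46], [0.24, 2.44], [-1.37, 4.51], [0.17, 1.92], [-2.96, 2.96]. Speed limits (rad/s): [2.39, 2.39, 3.14, 3.14, 3.14, 3.14, 3.14].

INTERFACE

Orientations are given as a unit quaternion [w, x, y, z].
In Python, from station import bot gives the robot as it stands.
- The arm moves only by the tool nudge_tcp, called after "Emit:" by a JSON object that holds its "name" and its "arguments". Schema: {"type":"object","properties":{"deltas":{"type":"object","properties":{"dx":{"type":"array","items":{"type":"number"},"minItems":1,"maxItems":20},"dy":{"type":"array","items":{"type":"number"},"minItems":1,"maxItems":20},"dz":{"type":"array","items":{"type":"number"},"minItems":1,"maxItems":20},"yaw":{"type":"array","items":{"type":"number"},"minItems":1,"maxItems":20},"aperture":{"type":"array","items":{"type":"number"},"minItems":1,"maxItems":20}},"additionalProperties":false,"required":["dx","dy","dz","yaw","aperture"]},"squeeze":{"type":"number"},"only":{"type":"string"},"quiet":{"type":"boolean"},"lines":{"type":"string"}},"required":["deltas"],"additionalProperties":false}. deltas is an object with one list for each field, all of the same length, 1 to 20, a row being the entries at one place: dx, dy, dz (the shift in shares of the most that a row can go, 1 being 50 mm), yaw (a turn about the tool's z in shares of pi rad (1.0 is pi rad)), aperture (the opening from 0.0 (shut) to 1.0 (fully open)); each row shifts and turns the commanded pose from where the row before left it, along the tool's axes as they then stand; what a row does not reach is not made up. A row lasts 1/10 s, in which the tool goes at most 0.05 m and 0.15 rad, less where a joint would pass 70% of its speed; a pose out of reach is approached as far as the arm can. The fingers move at their own pace and stop on an object; squeeze is the grip in N (left out, the last holds). Time passes only in rows, so rows that do not move let the fingers close. The tool returns the time, the measured TCP pose, the force, the opening and the grip force at its end. only (a regular expression) keeps the lines of the reply that match it, lines (a string "A,B") keeps lines A to B, and quiet returns only ok. No shift or turn number may pass 1 either way. Input that does not fit is refused with a message, and nothing moves.
- bot.get_obs(): the state, without advancing time (a new reading comes with each control period).
- bot.read_camera(name): name is "scene" or "top" or "wrist"; returns the picture (400x640x3 uint8, blue, green, red); there is no depth.
- bot.camera_info(name): a dict with "vertical_fov" (degrees; the focal length in pixels is half the picture's height over the tangent of half this angle, whatever the lens; pixels are square), "cx", "cy" (the principal point, pixels), "k1" (the pictures are not rectified: a ray, as slopes to the right and down, at radius r is drawn at 1 + k1 r^2 times it, then the intrinsics apply), "view" (4x4, takes a point from world to camera coordinates); the wrist camera has in their place "hand_eye" (4x4, takes a point from camera to tool coordinates, whose origin is the TCP and whose axes are the flange's). Camera axes: x right, y up, looking along -z (the intrinsics and any distortion apply to the point x, -y, -z); pixel columns grow to the right and rows downward; lengths in m; the calibration is good to about 2 mm. A picture is of the moment at which its call begins: read the wrist's pose just before it. camera_info takes no time and is no camera call.
- bot.hand_in(): hands the job in; it is judged then, once.
The state is a dict: "t": time; "q": joint angles; "joint_vel": joint speeds; "joint_torque": joint torques, N m; "eef_pos": TCP position; "tool_rot": TCP orientation; "contact_force": force on the tool from outside, world axes, zero at the start; "torque": the same for the moment, N m; "gripper_width": opening from 0.0 (shut) to 1.0 (fully open); "grasp_force": force on a finger pad.
Only numpy, scipy, OpenCV 4.12 (cv2) and the standard library are available. Lean on these libraries where they do the work, as an engineer would, in place of code of your own. Each camera call takes 0.05 s, during which the arm holds its last target. There are 200 camera calls.

## Working session

There is one attempt and no reset: what is moved stays moved. The work goes in short steps, Python scripts to look and compute and a tool call to move; the robot and the scene stay as the last step left them, time stands still between calls to the robot, and variables do not carry over. Pictures are saved under pics/ and viewed, at most 10 in all, crops included, and the job is handed in when it is done.

```bash
ls; mkdir -p pics
```

Run:
```python
from station import bot
import cv2,numpy as np
o=bot.get_obs();print({k:np.round(v,3).tolist() for k,v in o.items()})
for n in("scene","top"):
    i=bot.camera_info(n);print(n,i)
    cv2.imwrite(f"pics/{n}0.png",bot.read_camera(n))
print(bot.camera_info("wrist"))
```

```text
pics
station.py
{'t': 0.0, 'q': [1.146, 0.478, 0.022, 1.556, -0.011, 1.109, -0.083], 'joint_vel': [-0.0, 0.001, -0.001, 0.002, -0.001, -0.002, -0.0], 'joint_torque': [-0.001, -59.644, 1.608, -28.119, 0.012, 0.009, -0.0], 'eef_pos': [0.21, -0.641, 0.23], 'tool_rot': [-0.001, 0.987, 0.158, -0.0], 'contact_force': [0.05, 0.518, -0.814], 'torque': [0.014, -0.026, -0.024], 'grasp_force': 0.0, 'gripper_width': 1.0}
scene {'vertical_fov': 45.165683093476346, 'cx': 330.2536607706999, 'cy': 191.96584723336588, 'k1': 0.010200473002108563, 'view': array([[ 0.56557442, -0.82465003, -0.00882688, -0.33043968],
       [ 0.35205285,  0.23174381,  0.90683714, -0.30591799],
       [-0.74577769, -0.51599141,  0.42138877, -0.6370675 ],
       [ 0.        ,  0.        ,  0.        ,  1.        ]])}
top {'vertical_fov': 55.53577515616427, 'cx': 316.94150785969697, 'cy': 190.85312632903745, 'k1': -0.04831359502224022, 'view': array([[ 0.01804204, -0.99975125,  0.01311181, -0.06501318],
       [ 0.99697355,  0.01898065,  0.07538889, -0.54292899],
       [-0.07561901,  0.01171196,  0.997068  , -0.93485053],
       [ 0.        ,  0.        ,  0.        ,  1.        ]])}
{'vertical_fov': 61.96216105597219, 'cx': 319.7868226172577, 'cy': 201.5111911467454, 'k1': -0.0006031489283716382, 'hand_eye': array([[-9.17688079e-04,  9.46267974e-01,  3.23382250e-01,
         8.28971880e-02],
       [ 9.99999572e-01,  8.31403458e-04,  4.04961068e-04,
        -7.59257671e-04],
       [ 1.14340568e-04,  3.23382483e-01, -9.46268332e-01,
        -1.42461891e-01],
       [ 0.00000000e+00,  0.00000000e+00,  0.00000000e+00,
         1.00000000e+00]])}
```

View pics/scene0.png

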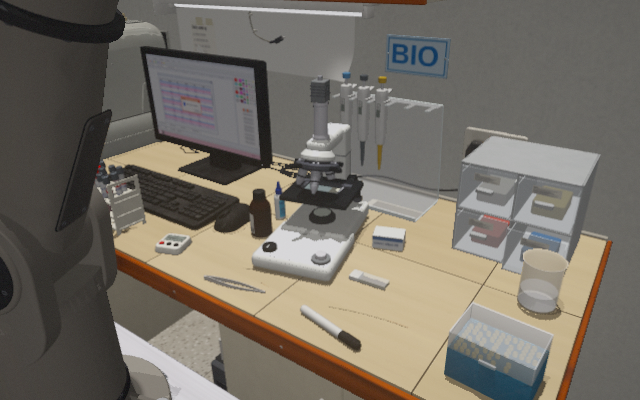

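View pics/top0.png

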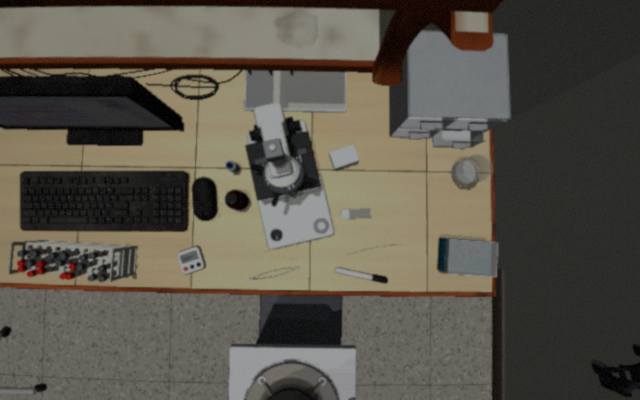

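The scene view shows the microscope with the button at about (321,257). In the top view the button is at (321,226), the dial at (276,235) and the foot at about (250–333, 165–248). I'll zoom in on both.

Create h.py:
```python
from station import bot
import numpy as np,cv2
from scipy.spatial.transform import Rotation as R
def cam(n,obs=None):
    i=bot.camera_info(n);f=200/np.tan(np.radians(i["vertical_fov"])/2)
    if n=="wrist":
        o=obs or bot.get_obs();T=np.eye(4);w,x,y,z=o["tool_rot"]
        T[:3,:3]=R.from_quat([x,y,z,w]).as_matrix();T[:3,3]=o["eef_pos"]
        V=np.linalg.inv(T@i["hand_eye"])
    else: V=i["view"]
    return f,i["cx"],i["cy"],i["k1"],V
def proj(c,P):
    f,cx,cy,k,V=c;p=np.atleast_2d(P)@V[:3,:3].T+V[:3,3]
    s=np.c_[p[:,0],-p[:,1]]/-p[:,2:3];s*=1+k*(s**2).sum(1,keepdims=True)
    return s*f+[cx,cy]
def ray(c,uv):
    f,cx,cy,k,V=c;d=(np.array(uv,float)-[cx,cy])/f;s=d.copy()
    for _ in range(20): s=d/(1+k*(s@s))
    Rt=V[:3,:3].T;v=Rt@[s[0],-s[1],-1];return -Rt@V[:3,3],v/np.linalg.norm(v)
def onz(c,uv,z):
    o,d=ray(c,uv);return o+d*(z-o[2])/d[2]
def tri(rs):
    A=sum(np.eye(3)-np.outer(d,d) for o,d in rs);b=sum((np.eye(3)-np.outer(d,d))@o for o,d in rs)
    return np.linalg.solve(A,b)
```

Run:
```python
from h import *
t=cam("top");s=cam("scene")
print("button",onz(t,(321,226),.05),onz(s,(321,257),.05))
print("dial",onz(t,(276,235),.05),onz(s,(270,246),.05))
a=cv2.imread("pics/top0.png")[90:260,210:370];b=cv2.imread("pics/scene0.png")[60:290,240:420]
a=cv2.resize(a,(565,600),interpolation=cv2.INTER_CUBIC) if 0 else cv2.resize(a,None,fx=3.5,fy=3.5,interpolation=cv2.INTER_CUBIC)
cv2.imwrite("pics/tc.png",a);cv2.imwrite("pics/sc.png",cv2.resize(b,None,fx=2.6,fy=2.6,interpolation=cv2.INTER_CUBIC))
```

```text
button [ 0.45660424 -0.06597295  0.05      ] [ 0.44246446 -0.07663234  0.05      ]
dial [0.43293105 0.04244744 0.05      ] [0.4193318  0.02976018 0.05      ]
```

View pics/tc.png

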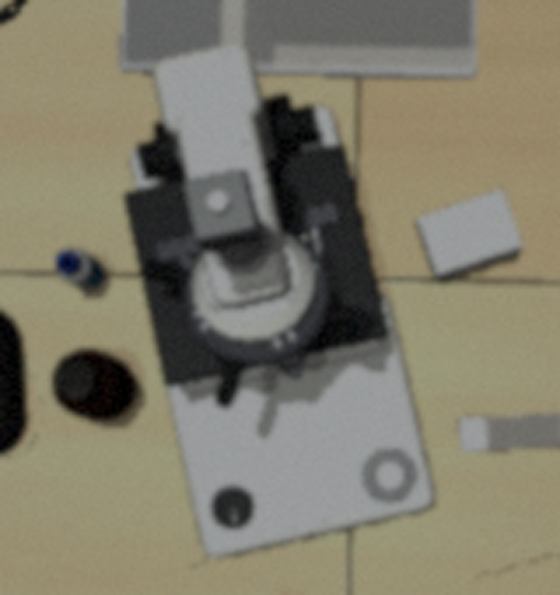

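View pics/sc.png

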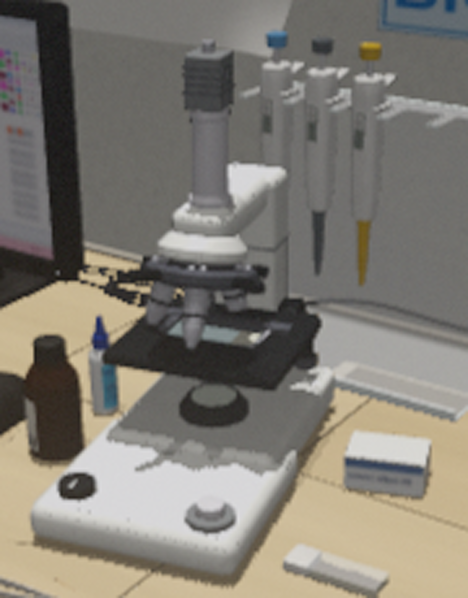

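Top view: a black tab at crop (228,388), roughly 27° left of the front, so the nosepiece is probably between clicks. The button is at crop (389,473). In the scene crop the objectives hang at about (160,300), (193,330) and (235,297). Next I'll bring the wrist camera closer.

Units first: shifts go in shares of 50 mm and turns go in shares of pi rad. So -0.05 m is -1, -0.029 m is -0.58.

Emit:
{"name": "nudge_tcp", "arguments": {"deltas": {"dx":[0,0,0,0.52,0.52,0.52,0.52,0.52,0.52,0.52,0.52,0.52,0.52,0,0],"dy":[0,0,0,-0.58,-0.58,-0.58,-0.58,-0.58,-0.58,-0.58,-0.58,-0.58,-0.58,0,0],"dz":[-1,-1,-1,0,0,0,0,0,0,0,0,0,0,0,0],"yaw":[0,0,0,0,0,0,0,0,0,0,0,0,0,0,0],"aperture":[0,0,0,0,0,0,0,0,0,0,0,0,0,0,0]}}}

```text
t: 1.6
eef_pos: [0.3671, -0.2843, 0.3812]
tool_rot: [0.0, 0.987, 0.159, -0.0]
contact_force: [0.7, -0.0, 0.4]
gripper_width: -0.001
grasp_force: 0.0
```

```bash
python3 -c "
from h import *
print(bot.get_obs()['q'])"
```

```text
[ 0.74600872  0.01866217 -0.22400519  1.81036251  0.00477264  1.31325284
 -0.73116949]
```

To row units: -0.15 rad is -0.0477.

Emit:
{"name": "nudge_tcp", "arguments": {"deltas": {"dx":[0,0,0,0,0,0,0,0,0,0,0,0,0,0,0,0,0,0,0,0],"dy":[0,0,0,0,0,0,0,0,0,0,0,0,0,0,0,0,0,0,0,0],"dz":[0,0,0,0,0,0,0,0,0,0,0,0,0,0,0,0,0,0,0,0],"yaw":[-0.0477,-0.0477,-0.0477,-0.0477,-0.0477,-0.0477,-0.0477,-0.0477,-0.0477,-0.0477,-0.0477,-0.0477,-0.0477,-0.0477,-0.0477,-0.0477,-0.0477,-0.0477,-0.0477,-0.0477],"aperture":[0,0,0,0,0,0,0,0,0,0,0,0,0,0,0,0,0,0,0,0]}}}

```text
t: 3.6
eef_pos: [0.366, -0.2864, 0.3809]
tool_rot: [-0.0, -0.089, 0.996, 0.0]
contact_force: [-0.2, 0.0, 0.1]
gripper_width: 0.001
grasp_force: 0.0
```

Emit:
{"name": "nudge_tcp", "arguments": {"deltas": {"dx":[0,0,0,0,0,0,0,0],"dy":[0.8,0.8,0.8,0.8,0.8,0.8,0,0],"dz":[0,0,0,0,0,0,0,0],"yaw":[-0.0159,0,0,0,0,0,0,0],"aperture":[0,0,0,0,0,0,0,0]}}}

```text
t: 4.4
eef_pos: [0.3153, -0.0515, 0.3815]
tool_rot: [0.0, -0.112, 0.994, -0.001]
contact_force: [-0.1, -0.9, 0.3]
gripper_width: 0.001
grasp_force: 0.0
```

Run:
```python
from h import *
o=bot.get_obs();print(o['q'],o['t']);c=cam("wrist",o);im=bot.read_camera("wrist");cv2.imwrite("pics/w1.png",im)
np.save("w1.npy",np.array(c,dtype=object),allow_pickle=True)
```

```text
[ 0.62824008 -0.26837433 -0.49851112  2.03365105 -0.12955314  1.34597566
  1.96899257] 4.4
```

View pics/w1.png

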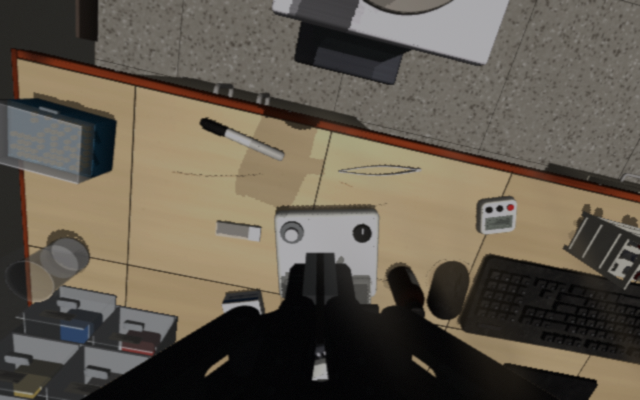

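The wrist view shows the button at about (291,232) and the dial at about (362,232), with the fingers hiding the nosepiece. I'll locate the button ring in all three views and cross-check the results.

Run:
```python
from h import *
t=cam("top");s=cam("scene");w=np.load("w1.npy",allow_pickle=True)
for nm,p in(("button",{"t":(321.1,225.1),"s":(321.2,255.4),"w":(291.5,231)}),("dial",{"t":(276.5,234.8),"s":(269.5,247),"w":(362,232)})):
    C={"t":t,"s":s,"w":w}
    for k in p: print(nm,k,onz(C[k],p[k],.05).round(4))
    rs=[ray(C[k],p[k]) for k in p]; X=tri(rs);print("tri",X.round(4),[np.linalg.norm(np.cross(X-o,d)).round(4) for o,d in rs])
# foot corners in top, z 34
for k,uv in(("FL",(269.1,248.9)),("FR",(333.7,234.3))): print(k,onz(t,uv,.034).round(4))
for k,uv in(("FL",(378,207)),("FR",(277,207))): print(k,"w",onz(w,uv,.034).round(4))
```

```text
button t [ 0.4588 -0.0662  0.05  ]
button s [ 0.4472 -0.0737  0.05  ]
button w [ 0.4487 -0.0658  0.05  ]
tri [ 0.4567 -0.0661  0.0403] [np.float64(0.0019), np.float64(0.0017), np.float64(0.0033)]
dial t [0.4334 0.0413 0.05  ]
dial s [0.4159 0.0281 0.05  ]
dial w [0.4261 0.0413 0.05  ]
tri [0.4323 0.0435 0.0362] [np.float64(0.0011), np.float64(0.0002), np.float64(0.0012)]
FL [0.398 0.06  0.034]
FR [ 0.4365 -0.098   0.034 ]
FL w [0.3858 0.0582 0.034 ]
FR w [ 0.4209 -0.0958  0.034 ]
```

Run:
```python
from h import *
t=cam("top");s=cam("scene")
X=tri([ray(t,(272,147.4)),ray(s,(320,77))]);print("knob",X)
for z in(.34,.35,.355):print(onz(t,(272,147.4),z))
# camera box top corners in top crop
c=np.array([(184,180),(248,170),(260,228),(195,243)])/3.5+[210,90]
print("box",np.mean([onz(t,u,.335) for u in c],0))
b=np.array([.4565,-.066])
for O in (X[:2],):
    for a in(12.5,13.2):
        r=np.radians(a);M=np.array([[np.cos(r),np.sin(r)],[-np.sin(r),np.cos(r)]]);print(a,M@(b-O),M@(np.array([.4323,.0435])-O))
```

```text
knob [0.59007956 0.0247571  0.35022108]
[0.59193927 0.02598762 0.34      ]
[0.59004348 0.02488758 0.35      ]
[0.58909558 0.02433756 0.355     ]
box [0.5908262  0.02417324 0.335     ]
12.5 [-0.15005662 -0.05969388] [-0.14998284  0.05244837]
13.2 [-0.1507747  -0.05785619] [-0.14933089  0.0542768 ]
```

Add to h.py:
```python
YAW=np.radians(13.);O=np.array([.590,.0248,0])
Rm=R.from_euler('z',YAW).as_matrix()
# axis leans towards column: top of axis toward +x; front higher means normal tilts to rear
Rn=Rm@R.from_euler('y',15,degrees=True).as_matrix()
HUB=O+Rm@[-.024,0,.176]
def tab(phi,r=.064,h=0): # phi: angle ccw from +x (deg) in nosepiece frame
    a=np.radians(phi);return HUB+Rn@[r*np.cos(a),r*np.sin(a),h]
```

Run:
```python
from h import *
t=cam("top");s=cam("scene")
print("front tab",tab(180))
C={"top":(t,"pics/tc.png",3.5,(210,90)),"scene":(s,"pics/sc.png",2.6,(240,60))}
# tab tip in top: intersect with nosepiece plane
for uv in((228,395),(228,388),(290,367)):
    o,d=ray(t,np.array(uv)/3.5+[210,90]);n=Rn[:,2];p=o+d*((HUB-o)@n)/(d@n);l=Rn.T@(p-HUB)
    print(uv,"phi",np.degrees(np.arctan2(l[1],l[0])),"r",np.hypot(l[0],l[1]))
# disc underside centre ~ hub -8mm ; lens points per quadrant
L=[46,18,27,36]
for ph in (115,135,155,180):
    print("tabs",ph,(proj(t,tab(ph,.072))[0]-[210,90])*3.5,(proj(s,tab(ph,.072))[0]-[240,60])*2.6)
for k in range(4):
  print(k,[(tuple(((proj(s,HUB+Rn@[ (.027+.0*l+ l*np.sin(np.radians(15)))*np.cos(a),(.027+l*np.sin(np.radians(15)))*np.sin(a),-.008-l*np.cos(np.radians(15))])[0]-[240,60])*2.6).round())) for l in(.018,.046) for a in [np.radians(155-135+90*k)]])
```

```text
front tab [0.50638029 0.00549487 0.19256442]
(228, 395) phi 155.638393679437 r 0.06517775784226236
(228, 388) phi 154.61172856398605 r 0.061005617527549676
(290, 367) phi -166.49534067668537 r 0.051678847990818136
tabs 115 [156.67664485 362.90505447] [109.42082713 263.7876996 ]
tabs 135 [185.70548073 390.01614769] [114.20695561 268.46299417]
tabs 155 [223.76518286 405.59383663] [130.12192515 273.63792993]
tabs 180 [276.61297974 405.64264772] [163.16880796 279.75167697]
0 [(np.float64(199.0), np.float64(296.0)), (np.float64(197.0), np.float64(327.0))]
1 [(np.float64(158.0), np.float64(299.0)), (np.float64(147.0), np.float64(331.0))]
2 [(np.float64(196.0), np.float64(308.0)), (np.float64(192.0), np.float64(344.0))]
3 [(np.float64(237.0), np.float64(306.0)), (np.float64(243.0), np.float64(339.0))]
```

Run:
```python
from h import *
s=cam("scene");im=bot.read_camera("scene")
b=cv2.convertScaleAbs(cv2.resize(im[150:205,280:360],None,fx=10,fy=10,interpolation=cv2.INTER_CUBIC),alpha=1.6)
for k,l in((200,.046),(290,.018),(20,.027),(110,.036)):
    a=np.radians(k);q=np.radians(15);r=.027+l*np.sin(q)
    p=(proj(s,HUB+Rn@[r*np.cos(a),r*np.sin(a),-.008-l*np.cos(q)])[0]-[280,150])*10+5
    cv2.circle(b,tuple(p.astype(int)),6,(0,0,255),2)
for ph in(155,245,335,65):
    p=(proj(s,tab(ph,.072))[0]-[280,150])*10+5;cv2.circle(b,tuple(p.astype(int)),6,(0,255,0),2)
cv2.imwrite("pics/sz.png",b)
```

```text
(no output)
```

View pics/sz.png

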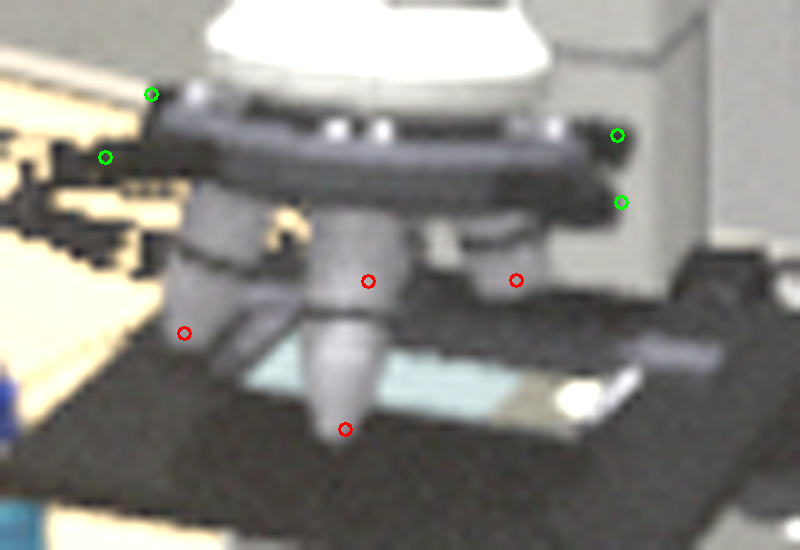

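The zoom confirms it. The objective ends (red) sit on the barrels: longest at front (345,430), shortest at right (517,280), 36 mm one at left (184,333). The tab ends (green) match too. So the turn is about 200°, and the plan is to push +160° anticlockwise, which is two front strokes from left to right. Next, the approach waypoint.

Add to h.py:
```python
def fpose(phi,r=.062,t=.020,z=.172):
    a=np.radians(phi);p=HUB+Rn@[r*np.cos(a)+t*np.sin(a),r*np.sin(a)-t*np.cos(a),0];p[2]=z;return p,YAW+a
def todo(p,yaw):
    o=bot.get_obs();w,x,y,z=o["tool_rot"];M=R.from_quat([x,y,z,w]).as_matrix()
    cur=np.arctan2(M[1,0],M[0,0]);d=M.T@(p-np.array(o["eef_pos"]))
    turn=-(yaw-cur+np.pi)%(2*np.pi);turn=-((yaw-cur+np.pi)%(2*np.pi)-np.pi)
    print("t",o["t"],"q7",round(o["q"][6],2),"delta tool",d.round(4),"turn",round(turn,3),"F",np.round(o["contact_force"],1),"target",p.round(3))
```

Run:
```python
from h import *
todo(*fpose(140,r=.115,z=.38));print(fpose(140)[0],fpose(140,r=.115)[0],bot.get_obs()["eef_pos"])
```

```text
t 4.5 q7 1.97 delta tool [-0.1877  0.1033  0.0013] turn 0.694 F [ 0.4 -1.7  0.2] target [0.476 0.09  0.38 ]
[0.52160257 0.06563422 0.172     ] [0.47572719 0.09000692 0.172     ] [ 0.31547345 -0.05213334  0.38127513]
```

To row units: -0.031 m is -0.62, 0.017 m is 0.34, 0.139 rad is 0.0442.

Emit:
{"name": "nudge_tcp", "arguments": {"deltas": {"dx":[-0.62,-0.62,-0.62,-0.62,-0.62,-0.62,0,0,0,0,0,0,0,0,0,0,0,0,0,0],"dy":[0.34,0.34,0.34,0.34,0.34,0.34,0,0,0,0,0,0,0,0,0,0,0,0,0,0],"dz":[0,0,0,0,0,0,0,0,0,0,0,0,0.6,0.6,0.6,0.6,0.6,0.6,0,0],"yaw":[0,0,0,0,0,0,0.0442,0.0442,0.0442,0.0442,0.0442,0,0,0,0,0,0,0,0,0],"aperture":[0,0,0,0,0,0,0,0,0,0,0,0,0,0,0,0,0,0,0,0]}}}

```text
t: 6.5
eef_pos: [0.4742, 0.0899, 0.2014]
tool_rot: [-0.001, 0.232, 0.973, 0.0]
contact_force: [0.8, 0.2, 0.1]
gripper_width: -0.002
grasp_force: 0.0
```

```bash
python3 -c "
from h import *
todo(*fpose(140,r=.115));todo(*fpose(140))"
```

```text
t 6.5 q7 0.57 delta tool [-0.0013  0.0007  0.0294] turn 0.003 F [0.8 0.2 0.1] target [0.476 0.09  0.172]
t 6.5 q7 0.57 delta tool [-0.0533 -0.0003  0.0294] turn 0.003 F [0.8 0.2 0.1] target [0.522 0.066 0.172]
```

To row units: 0.029 m is 0.58, -0.018 m is -0.36.

Emit:
{"name": "nudge_tcp", "arguments": {"deltas": {"dx":[0,-0.36,-0.36,-0.34,0],"dy":[0,0,0,0,0],"dz":[0.58,0,0,0,0],"yaw":[0,0,0,0,0],"aperture":[0,0,0,0,0]}}}

```text
t: 7.0
eef_pos: [0.5244, 0.0651, 0.1742]
tool_rot: [0.002, 0.234, 0.972, 0.001]
contact_force: [0.1, 0.5, 0.6]
gripper_width: -0.003
grasp_force: 0.0
```

Emit:
{"name": "nudge_tcp", "arguments": {"deltas": {"dx":[0.038,0.038,0.038,0.038,0.038,0.038],"dy":[-0.15,-0.15,-0.15,-0.15,-0.15,-0.15],"dz":[0,0,0,0,0,0],"yaw":[-0.0376,-0.0376,-0.0376,-0.0376,-0.0376,-0.0376],"aperture":[0,0,0,0,0,0]}}}

```text
t: 7.6
eef_pos: [0.5026, 0.0253, 0.1738]
tool_rot: [0.001, -0.122, 0.993, -0.0]
contact_force: [-0.4, 0.5, 0.6]
gripper_width: 0.001
grasp_force: 0.3
```

Run:
```python
from h import *
todo(*fpose(140+6*.118*57.3))
cv2.imwrite("pics/t2.png",cv2.resize(bot.read_camera("top")[140:230,250:340],None,fx=5,fy=5,interpolation=cv2.INTER_CUBIC))
cv2.imwrite("pics/s2.png",bot.read_camera("scene"))
```

```text
t 7.6 q7 1.31 delta tool [-0.0009 -0.0008  0.0018] turn 0.008 F [-0.4  0.5  0.6] target [0.504 0.025 0.172]
```

To row units: -0.0078 m is -0.156, -0.0075 m is -0.15, -0.118 rad is -0.0376.

Emit:
{"name": "nudge_tcp", "arguments": {"deltas": {"dx":[0.036,0.036,0.038,0.038],"dy":[-0.156,-0.156,-0.15,-0.15],"dz":[0,0,0,0],"yaw":[-0.0376,-0.0376,-0.0376,-0.0376],"aperture":[0,0,0,0]}}}

```text
t: 8.1
eef_pos: [0.508, -0.0053, 0.1731]
tool_rot: [0.0, -0.349, 0.937, -0.0]
contact_force: [-0.2, 1.2, -1.0]
gripper_width: 0.002
grasp_force: 0.3
```

Emit:
{"name": "nudge_tcp", "arguments": {"deltas": {"dx":[0.038,0.038,0.038,0],"dy":[-0.15,-0.15,-0.15,0],"dz":[0,0,0,0],"yaw":[-0.0376,-0.0376,-0.0376,0],"aperture":[0,0,0,0]}}}

```text
t: 8.5
eef_pos: [0.5203, -0.0246, 0.1724]
tool_rot: [-0.0, -0.507, 0.862, 0.001]
contact_force: [-1.0, -0.2, 0.7]
gripper_width: 0.001
grasp_force: 0.5
```

Run:
```python
from h import *
todo(*fpose(228));todo(*fpose(228,r=.13))
im=bot.read_camera("scene")
cv2.imwrite("pics/s3.png",cv2.resize(im[130:220,270:370],None,fx=6,fy=6,interpolation=cv2.INTER_CUBIC))
```

```text
t 8.5 q7 2.12 delta tool [-0.0003 -0.0006  0.0004] turn -0.002 F [-1.  -0.2  0.7] target [ 0.521 -0.025  0.172]
t 8.5 q7 2.12 delta tool [ 0.0667 -0.0019  0.0004] turn -0.002 F [-1.  -0.2  0.7] target [ 0.489 -0.084  0.172]
```

View pics/s3.png

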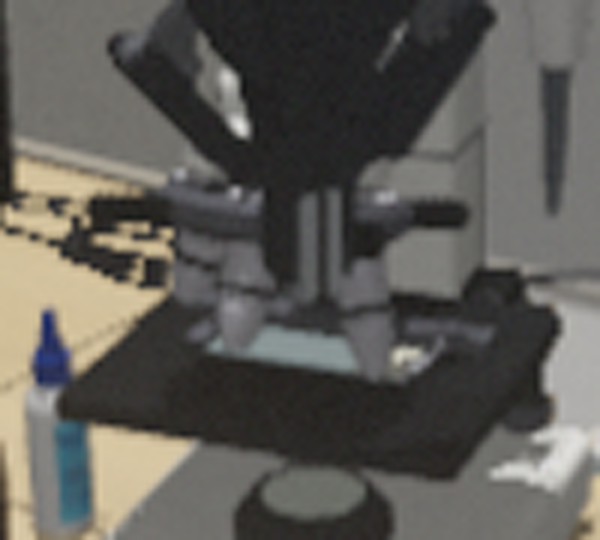

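The nosepiece turned as intended. The longest objective is now at the right, crop (370,350), and the tip tracked the planned arc. Now I'll retract and go back over for the second stroke.

To row units: -0.04 m is -0.8, 0.022 m is 0.44, 0.14 rad is 0.0446.

Emit:
{"name": "nudge_tcp", "arguments": {"deltas": {"dx":[0.44,0.44,0.44,0,0,0,0,0,0,0,0,0,0,0,0,0,0,0,0],"dy":[0,0,0,0,0,0,0,0,0,0,0,0,0,0,0,0,0,0,0],"dz":[0,0,0,-0.8,-0.8,0,0,0,0,0,0,0,0,0,0,0,0,0,0],"yaw":[0,0,0,0,0,0.0446,0.0446,0.0446,0.0446,0.0446,0.0446,0.0446,0.0446,0.0446,0.0446,0.0446,0.0446,0.043,0],"aperture":[0,0,0,0,0,0,0,0,0,0,0,0,0,0,0,0,0,0,0]}}}

```text
t: 10.45
eef_pos: [0.489, -0.0822, 0.2532]
tool_rot: [0.001, 0.369, 0.93, -0.0]
contact_force: [-0.3, -0.1, 0.3]
gripper_width: -0.003
grasp_force: 0.0
```

Run:
```python
from h import *
todo(*fpose(124,r=.115,z=.252))
cv2.imwrite("pics/s4.png",bot.read_camera("scene"));cv2.imwrite("pics/t4.png",bot.read_camera("top"))
```

```text
t 10.45 q7 0.68 delta tool [0.1273 0.1481 0.001 ] turn -0.004 F [-0.3 -0.1  0.3] target [0.498 0.113 0.252]
```

To row units: 0.0247 m is 0.494, 0.0212 m is 0.424.

Emit:
{"name": "nudge_tcp", "arguments": {"deltas": {"dx":[0.424,0.424,0.424,0.424,0.424,0.424,0],"dy":[0.494,0.494,0.494,0.494,0.494,0.494,0],"dz":[0,0,0,0,0,0,0],"yaw":[0,0,0,0,0,0,0],"aperture":[0,0,0,0,0,0,0]}}}

```text
t: 11.25
eef_pos: [0.4963, 0.1178, 0.2531]
tool_rot: [0.0, 0.363, 0.932, 0.002]
contact_force: [-0.8, -0.0, -0.2]
gripper_width: -0.004
grasp_force: 0.0
```

Run:
```python
from h import *
todo(*fpose(124,r=.115,z=.172))
s=cam("scene");im=bot.read_camera("scene")
b=cv2.convertScaleAbs(cv2.resize(im[150:205,280:360],None,fx=10,fy=10,interpolation=cv2.INTER_CUBIC),alpha=1.6)
for k,l in((0,.046),(90,.018),(180,.027),(270,.036)):
    a=np.radians(k+270);q=np.radians(15);r=.027+l*np.sin(q)
    p=(proj(s,HUB+Rn@[r*np.cos(a),r*np.sin(a),-.008-l*np.cos(q)])[0]-[280,150])*10+5
    cv2.circle(b,tuple(p.astype(int)),6,(0,0,255),2)
for ph in(135,225,315,45):
    p=(proj(s,tab(ph,.072))[0]-[280,150])*10+5;cv2.circle(b,tuple(p.astype(int)),6,(0,255,0),2)
cv2.imwrite("pics/s5.png",b)
```

```text
t 11.25 q7 0.25 delta tool [-0.0045 -0.0029  0.0811] turn 0.008 F [-0.8 -0.  -0.2] target [0.498 0.113 0.172]
```

View pics/s5.png

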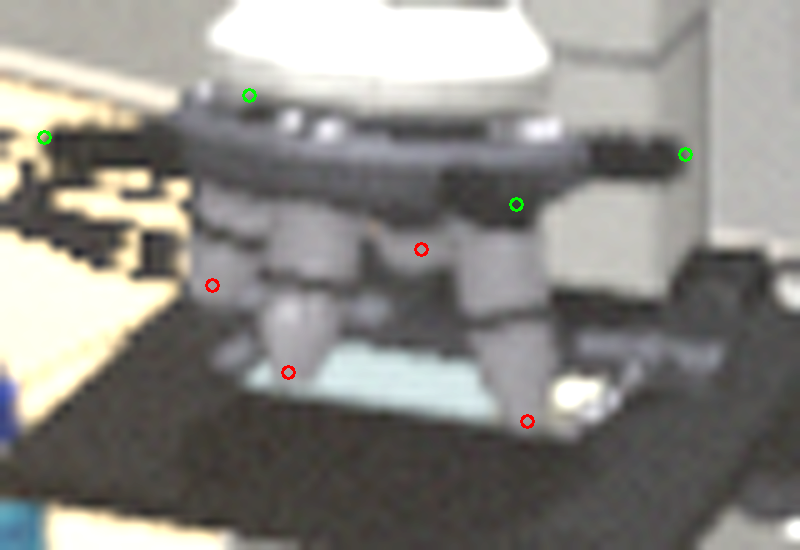

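The lens and tab markers for the 270° click lie on the real ones: longest objective at (527,421), tabs at (517,205) and (685,154). Now the second stroke.

To row units: 0.027 m is 0.54, -0.018 m is -0.36.

Emit:
{"name": "nudge_tcp", "arguments": {"deltas": {"dx":[-0.08,0,0,-0.36,-0.36,-0.34,0],"dy":[-0.06,0,0,0,0,0,0],"dz":[0.54,0.54,0.54,0,0,0,0],"yaw":[0,0,0,0,0,0,0],"aperture":[0,0,0,0,0,0,0]}}}

```text
t: 12.0
eef_pos: [0.539, 0.0691, 0.1724]
tool_rot: [0.001, 0.369, 0.93, 0.001]
contact_force: [1.2, 0.4, -0.5]
gripper_width: 0.002
grasp_force: 0.0
```

```bash
python3 -c "
from h import *
todo(*fpose(124))"
```

```text
t 12.0 q7 0.25 delta tool [0.0076 0.0029 0.0004] turn -0.005 F [ 1.2  0.4 -0.5] target [0.536 0.076 0.172]
```

To row units: 0.0076 m is 0.152, -0.0075 m is -0.15, -0.118 rad is -0.0376.

Emit:
{"name": "nudge_tcp", "arguments": {"deltas": {"dx":[0.152,0.038,0.038,0.038,0.038,0.038,0.038,0.038,0.038],"dy":[0.058,-0.15,-0.15,-0.15,-0.15,-0.15,-0.15,-0.15,-0.15],"dz":[0,0,0,0,0,0,0,0,0],"yaw":[0,-0.0376,-0.0376,-0.0376,-0.0376,-0.0376,-0.0376,-0.0376,-0.0376],"aperture":[0,0,0,0,0,0,0,0,0]}}}

```text
t: 12.9
eef_pos: [0.4993, 0.0297, 0.172]
tool_rot: [0.001, -0.1, 0.995, -0.0]
contact_force: [-0.5, -1.0, 1.0]
gripper_width: 0.005
grasp_force: 0.3
```

```bash
python3 -c "
from h import *
todo(*fpose(124+8*.118*57.3))"
```

```text
t 12.9 q7 1.17 delta tool [-0.0041 -0.003   0.    ] turn 0.006 F [-0.5 -1.   1. ] target [0.504 0.028 0.172]
```

To row units: -0.0095 m is -0.19, -0.0085 m is -0.17, -0.118 rad is -0.0376.

Emit:
{"name": "nudge_tcp", "arguments": {"deltas": {"dx":[-0.024,-0.004,0.038,0.038,0.038],"dy":[-0.19,-0.17,-0.15,-0.15,-0.15],"dz":[0,0,0,0,0],"yaw":[-0.0376,-0.0376,-0.0376,-0.0376,-0.0376],"aperture":[0,0,0,0,0]}}}

```text
t: 13.4
eef_pos: [0.5115, -0.0092, 0.1717]
tool_rot: [-0.0, -0.385, 0.923, 0.0]
contact_force: [-4.2, 7.9, -3.9]
gripper_width: -0.002
grasp_force: 5.0
```

```bash
python3 -c "
from h import *
todo(*fpose(208))"
```

```text
t 13.4 q7 1.76 delta tool [-0.0006  0.0044 -0.0003] turn 0.074 F [-4.2  7.9 -3.9] target [ 0.509 -0.006  0.172]
```

Emit:
{"name": "nudge_tcp", "arguments": {"deltas": {"dx":[0.038,0.038,0],"dy":[-0.15,-0.15,0],"dz":[0,0,0],"yaw":[-0.0376,-0.0376,0],"aperture":[0,0,0]}}}

```text
t: 13.7
eef_pos: [0.5208, -0.0227, 0.1714]
tool_rot: [0.0, -0.488, 0.873, 0.0]
contact_force: [-0.0, 0.2, 0.0]
gripper_width: -0.002
grasp_force: 0.2
```

```bash
python3 -c "
from h import *
todo(*fpose(228))"
```

```text
t 13.7 q7 1.98 delta tool [ 0.0016 -0.0012 -0.0006] turn -0.044 F [-0.   0.2  0. ] target [ 0.521 -0.025  0.172]
```

To row units: -0.04 m is -0.8, 0.03 m is 0.6.

Emit:
{"name": "nudge_tcp", "arguments": {"deltas": {"dx":[0.44,0.44,0.44,0,0,0.6,0.6,0],"dy":[0,0,0,0,0,0.6,0.6,0],"dz":[0,0,0,-0.8,-0.8,0,0,0],"yaw":[0,0,0,0,0,0,0,0],"aperture":[0,0,0,0,0,0,0,0]}}}

```text
t: 14.5
eef_pos: [0.3988, -0.1018, 0.2507]
tool_rot: [-0.004, -0.484, 0.875, -0.003]
contact_force: [0.1, -0.1, 1.5]
gripper_width: 0.0
grasp_force: 0.0
```

Run:
```python
from h import *
print(bot.get_obs()["eef_pos"])
V=[]
for n,(x,y,w,h),f in(("scene",(270,140,80,70),7),("top",(250,140,80,70),7)):
    c=cam(n);im=bot.read_camera(n)
    b=cv2.convertScaleAbs(cv2.resize(im[y:y+h,x:x+w],None,fx=5,fy=7,interpolation=cv2.INTER_CUBIC),alpha=1.6)
    S=np.array([5,7])
    P=[(tab(ph,.072),(0,255,0)) for ph in(135,225,315,45)]
    if n=="scene":
      for k,l in((0,.046),(90,.018),(180,.027),(270,.036)):
        a=np.radians(k);q=np.radians(15);r=.027+l*np.sin(q)
        P.append((HUB+Rn@[r*np.cos(a),r*np.sin(a),-.008-l*np.cos(q)],(0,0,255)))
    for p,col in P:
        p=(proj(c,p)[0]-[x,y])*S+S/2;cv2.circle(b,tuple(p.astype(int)),5,col,1)
    V.append(b)
cv2.imwrite("pics/v6.png",np.hstack(V))
```

```text
[ 0.39877718 -0.10182322  0.25065517]
```

View pics/v6.png

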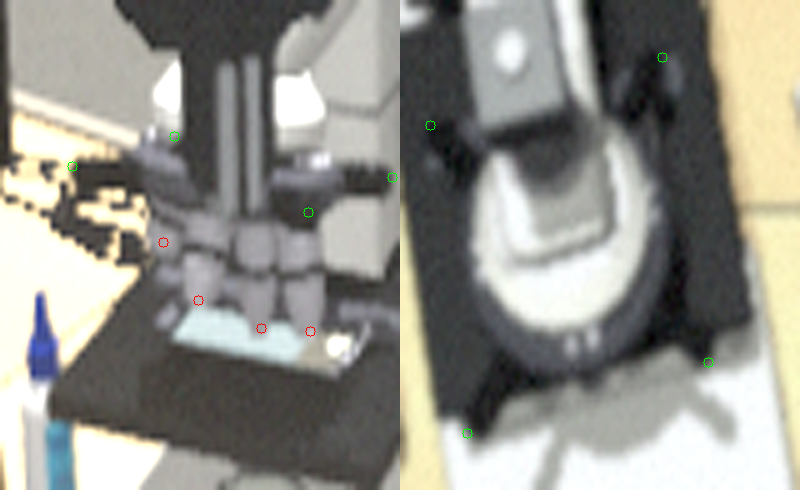

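Both front tabs look symmetric, at (480,435) and (708,355) in the right half, and the lens markers fit. The far view can't resolve the last few degrees, so I'll check the click with the wrist camera from above.

To row units: -0.04 m is -0.8, -0.03 m is -0.6, 0.147 rad is 0.0468.

Emit:
{"name": "nudge_tcp", "arguments": {"deltas": {"dx":[0,0,0,0,0,0,0,0,0,0,0,0,0,0,0,0,0,0,0,0],"dy":[0,0,0,0,0,0,0,0,0,0,0,0,0,0,0,0,0,0,0,0],"dz":[-0.8,-0.8,-0.8,-0.6,0,0,0,0,0,0,0,0,0,0,0,0,0,0,0,0],"yaw":[0,0,0,0,0.0468,0.0468,0.0468,0.0468,0.0468,0.0468,0.0468,0.0468,0.0468,0.0468,0.0468,0.0468,0.0468,0.0468,0.0468,0.0468],"aperture":[0,0,0,0,0,0,0,0,0,0,0,0,0,0,0,0,0,0,0,0]}}}

```text
t: 16.6
eef_pos: [0.405, -0.0974, 0.402]
tool_rot: [0.001, 0.619, 0.785, 0.001]
contact_force: [0.5, -0.4, -0.6]
gripper_width: -0.006
grasp_force: 0.0
```

```bash
python3 -c "
from h import *
todo(np.array([.48,-.12,.40]),np.radians(103));o=bot.get_obs();print(o['eef_pos'])"
```

```text
t 16.6 q7 0.78 delta tool [-0.0394  0.0677  0.0021] turn 0.008 F [ 0.5 -0.4 -0.6] target [ 0.48 -0.12  0.4 ]
[ 0.40500618 -0.09742906  0.40202975]
```

Units first: shifts go in shares of 50 mm and turns go in shares of pi rad. So 0.034 m is 0.68, -0.02 m is -0.4.

Emit:
{"name": "nudge_tcp", "arguments": {"deltas": {"dx":[-0.4,-0.4,0,0],"dy":[0.68,0.68,0,0],"dz":[0,0,0,0],"yaw":[0,0,0,0],"aperture":[0,0,0,0]}}}

```text
t: 17.0
eef_pos: [0.426, -0.1077, 0.4168]
tool_rot: [0.022, 0.617, 0.786, 0.01]
contact_force: [-0.1, -0.0, -0.4]
gripper_width: 0.003
grasp_force: 0.0
```

Run:
```python
from h import *
o=bot.get_obs();c=cam("wrist",o);im=bot.read_camera("wrist")
b=cv2.convertScaleAbs(im,alpha=1.8)
for k,ph in enumerate((135,225)):
    for d,col in((0,(0,255,0)),(-8,(0,0,255)),(8,(255,0,0))):
        for r in(.05,.072):
            p=proj(c,tab(ph+d,r,.005))[0];cv2.circle(b,tuple(p.astype(int)),2,col,-1)
    print(ph,proj(c,tab(ph,.072,.005)),proj(c,HUB))
cv2.imwrite("pics/w7.png",b);cv2.imwrite("pics/w7raw.png",im);np.save("w7.npy",np.array(c,dtype=object),allow_pickle=True)
```

```text
135 [[432.15402673  20.42818664]] [[463.39833819  76.56579368]]
225 [[420.16595789 125.84396042]] [[463.39833819  76.56579368]]
```

Run:
```python
from h import *
c=np.load("w7.npy",allow_pickle=True);im=cv2.imread("pics/w7raw.png")
b=cv2.convertScaleAbs(cv2.resize(im[0:150,340:540],None,fx=4,fy=4,interpolation=cv2.INTER_CUBIC),alpha=2)
for ph in(135,225):
    for d,col in((0,(0,255,0)),(-8,(0,0,255)),(8,(255,0,0))):
        p=(proj(c,tab(ph+d,.074,.005))[0]-[340,0])*4+2;cv2.circle(b,tuple(p.astype(int)),3,col,-1)
cv2.imwrite("pics/w8.png",b)
```

```text
(no output)
```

View pics/w8.png

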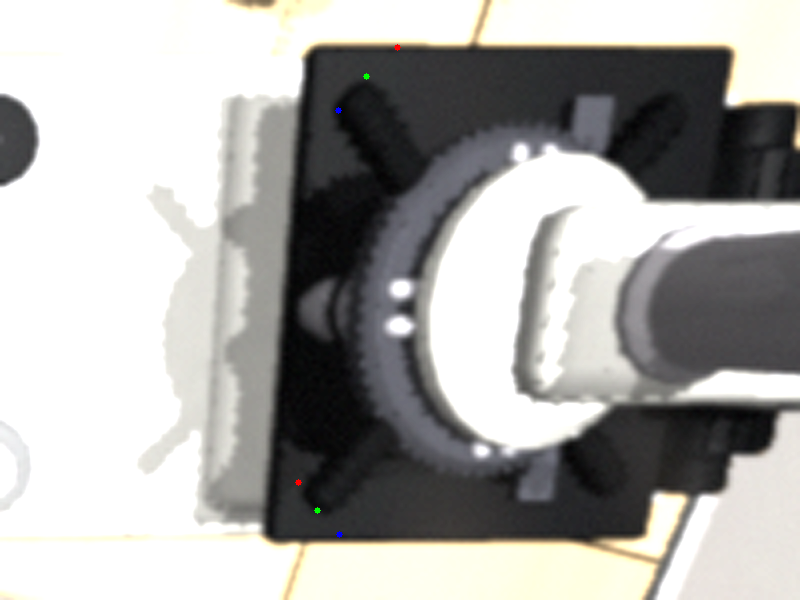

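The tab ends at (362,90) and (318,500) lie on the green click markers, and the longest objective is over the slide. So the click is in. Next is the button.

Run:
```python
from h import *
im=cv2.imread("pics/w7raw.png");c=np.load("w7.npy",allow_pickle=True)
for p in([.4565,-.066,.05],O+Rm@[-.150,-.056,.05]): print(np.round(p,4),proj(c,p))
print(onz(c,(338,116),.04))
g=cv2.cvtColor(im,cv2.COLOR_BGR2GRAY)
h=cv2.HoughCircles(cv2.medianBlur(g[70:170,290:400],3),cv2.HOUGH_GRADIENT,1,20,param1=60,param2=12,minRadius=8,maxRadius=30)
for x,y,r in h[0][:4]: print(x+290,y+70,r,onz(c,(x+290,y+70),.045).round(4))
todo(np.array([.4565,-.066,.15]),np.radians(103));print(bot.get_obs()['q'])
```

```text
[ 0.4565 -0.066   0.05  ] [[336.09184184 117.95987977]]
[ 0.4564 -0.0635  0.05  ] [[336.47712154 116.27971576]]
[ 0.45972664 -0.06333973  0.04      ]
335.5 116.5 13.2 [ 0.4557 -0.0645  0.045 ]
362.5 99.5 19.3 [ 0.4885 -0.0315  0.045 ]
363.5 146.5 15.4 [ 0.5096 -0.0984  0.045 ]
342.5 137.5 9.4 [ 0.4741 -0.0924  0.045 ]
t 17.05 q7 0.82 delta tool [0.039  0.0285 0.2672] turn 0.012 F [0.8 0.9 0.9] target [ 0.456 -0.066  0.15 ]
[ 1.93009708 -0.33535214 -1.40931357  1.77442194 -0.35039779  1.38677984
  0.82029209]
```

To row units: 0.04 m is 0.8, 0.03 m is 0.6.

Emit:
{"name": "nudge_tcp", "arguments": {"deltas": {"dx":[0.1,0.1,0.2,0.2,0,0,0],"dy":[0.14,0.14,0.14,0.14,0,0,0],"dz":[0.8,0.8,0.8,0.8,0.8,0.6,0],"yaw":[0,0,0,0,0,0,0],"aperture":[0,0,0,0,0,0,0]}}}

```text
t: 17.75
eef_pos: [0.3759, -0.0641, 0.2469]
tool_rot: [0.043, 0.62, 0.783, 0.021]
contact_force: [0.5, 0.9, 0.9]
gripper_width: 0.0
grasp_force: 0.0
```

```bash
python3 -c "
from h import *
todo(np.array([.456,-.065,.06]),np.radians(103));print(bot.get_obs()['q'],bot.get_obs()['tool_rot'])"
```

```text
t 17.75 q7 0.56 delta tool [-0.0114  0.0614  0.1935] turn 0.003 F [0.5 0.9 0.9] target [ 0.456 -0.065  0.06 ]
[ 1.61001846 -0.18096388 -1.40726381  2.17629015 -0.22457632  0.91103066
  0.55902181] [0.04259791 0.61999256 0.78317265 0.02086238]
```

To row units: 0.03 m is 0.6, -0.01 m is -0.2.

Emit:
{"name": "nudge_tcp", "arguments": {"deltas": {"dx":[-0.2,-0.2,-0.2,0,0],"dy":[0.6,0.6,0.6,0,0],"dz":[0,0,0,0,0],"yaw":[0,0,0,0,0],"aperture":[0,0,0,0,0]}}}

```text
t: 18.25
eef_pos: [0.4471, -0.0701, 0.2592]
tool_rot: [0.041, 0.618, 0.785, 0.018]
contact_force: [-1.0, 0.5, -0.5]
gripper_width: 0.0
grasp_force: 0.0
```

```bash
python3 -c "
from h import *
todo(np.array([.456,-.065,.06]),np.radians(103));print(bot.get_obs()['q'],bot.get_obs()['tool_rot'])"
```

```text
t 18.25 q7 -0.0 delta tool [ 0.0111 -0.0059  0.1991] turn 0.009 F [-1.   0.5 -0.5] target [ 0.456 -0.065  0.06 ]
[ 1.23707603e+00  2.17812488e-01 -1.34012199e+00  2.02783117e+00
  2.88175907e-01  9.96059987e-01 -7.36228481e-04] [0.0405924  0.61783414 0.78504553 0.01835055]
```

To row units: 0.03 m is 0.6, 0.002 m is 0.04.

Emit:
{"name": "nudge_tcp", "arguments": {"deltas": {"dx":[0.04,0.04,0.04,0.04,0.04,0,0,0],"dy":[-0.02,-0.02,-0.02,-0.02,-0.02,0,0,0],"dz":[0.6,0.6,0.6,0.6,0.6,0.5,0,0],"yaw":[0,0,0,0,0,0,0,0],"aperture":[0,0,0,0,0,0,0,0]}}}

```text
t: 19.05
eef_pos: [0.4547, -0.0685, 0.0852]
tool_rot: [0.043, 0.62, 0.784, 0.017]
contact_force: [-0.2, 0.2, 0.7]
gripper_width: 0.002
grasp_force: 0.0
```

```bash
python3 -c "
from h import *
todo(np.array([.456,-.065,.06]),np.radians(103));print(bot.get_obs()['q'],bot.get_obs()['tool_rot'])"
```

```text
t 19.05 q7 -0.43 delta tool [0.0043 0.0001 0.0251] turn 0.004 F [-0.2  0.2  0.7] target [ 0.456 -0.065  0.06 ]
[ 0.8345582   0.49235881 -1.00316491  2.19657172  0.72245932  0.70802356
 -0.42846488] [0.042675   0.61958649 0.78358897 0.01672578]
```

To row units: 0.015 m is 0.3, 0.004 m is 0.08.

Emit:
{"name": "nudge_tcp", "arguments": {"deltas": {"dx":[0.08,0,0,0],"dy":[0,0,0,0],"dz":[0.3,0.3,0.06,0],"yaw":[0,0,0,0],"aperture":[0,0,0,0]}}}

```text
t: 19.45
eef_pos: [0.4574, -0.0649, 0.0518]
tool_rot: [0.043, 0.619, 0.784, 0.017]
contact_force: [0.8, -0.3, -0.1]
gripper_width: 0.0
grasp_force: 0.0
```

Emit:
{"name": "nudge_tcp", "arguments": {"deltas": {"dx":[0,0,0],"dy":[0,0,0],"dz":[0.04,0.04,0],"yaw":[0,0,0],"aperture":[0,0,0]}}}

```text
t: 19.75
eef_pos: [0.4579, -0.0647, 0.047]
tool_rot: [0.043, 0.619, 0.784, 0.017]
contact_force: [-0.0, -1.8, 2.9]
gripper_width: -0.001
grasp_force: 1.2
```

Emit:
{"name": "nudge_tcp", "arguments": {"deltas": {"dx":[0,0],"dy":[0,0],"dz":[0.04,0],"yaw":[0,0],"aperture":[0,0]}}}

```text
t: 19.95
eef_pos: [0.4579, -0.0646, 0.0446]
tool_rot: [0.042, 0.619, 0.784, 0.017]
contact_force: [1.3, -1.1, 4.4]
gripper_width: -0.001
grasp_force: 1.9
```

To row units: 0.0015 m is 0.03.

Emit:
{"name": "nudge_tcp", "arguments": {"deltas": {"dx":[0,0],"dy":[0,0],"dz":[0.03,0],"yaw":[0,0],"aperture":[0,0]}}}

```text
t: 20.15
eef_pos: [0.4581, -0.0647, 0.044]
tool_rot: [0.043, 0.619, 0.784, 0.016]
contact_force: [-4.5, -1.8, 20.6]
gripper_width: 0.005
grasp_force: 10.5
```

Emit:
{"name": "nudge_tcp", "arguments": {"deltas": {"dx":[0,0,0],"dy":[0,0,0],"dz":[0.03,0,0],"yaw":[0,0,0],"aperture":[0,0,0]}}}

```text
t: 20.45
eef_pos: [0.4582, -0.0647, 0.0435]
tool_rot: [0.043, 0.619, 0.784, 0.016]
contact_force: [-12.1, -2.1, 39.2]
gripper_width: -0.001
grasp_force: 19.8
```

The button is fully down and hard on its stop. I'll lift straight off.

To row units: -0.03 m is -0.6, -0.02 m is -0.4.

Emit:
{"name": "nudge_tcp", "arguments": {"deltas": {"dx":[0,0,0,0,0,0],"dy":[0,0,0,0,0,0],"dz":[-0.1,-0.4,-0.6,-0.6,0,0],"yaw":[0,0,0,0,0,0],"aperture":[0,0,0,0,0,0]}}}

```text
t: 21.05
eef_pos: [0.4503, -0.0627, 0.1262]
tool_rot: [0.042, 0.619, 0.784, 0.017]
contact_force: [-0.3, 0.3, -0.9]
gripper_width: -0.001
grasp_force: 0.0
```

Run:
```python
from h import *
a=cv2.imread("pics/t4.png").astype(int);b=bot.read_camera("top").astype(int)
o=bot.get_obs();print(o["joint_vel"].round(3) if hasattr(o["joint_vel"],"round") else o["joint_vel"])
t=cam("top");s=cam("scene")
# front-left tab and bystanders: unchanged since the earlier clicked/first pictures
f=cv2.imread("pics/top0.png").astype(int)
for n,(x,y,w,h) in dict(left_tab=(262,188,22,22),bottles=(220,155,32,60),carton=(325,140,40,30),pack=(338,203,36,20)).items():
    print(n,"vs t4",abs(a-b)[y:y+h,x:x+w].mean().round(1),"vs start",abs(f-b)[y:y+h,x:x+w].mean().round(1))
```

```text
[-0.012  0.017  0.013  0.007  0.     0.002  0.002]
left_tab vs t4 2.8 vs start 20.1
bottles vs t4 2.9 vs start 3.7
carton vs t4 12.6 vs start 3.8
pack vs t4 24.1 vs start 7.3
```

```bash
python3 -c "
from station import bot
print(bot.hand_in())"
```

```text
the job is handed in; nothing more can be done
None
```

The longest objective is clicked in above the slide, judging by the wrist-camera view of the tabs. The capture button was then pressed to its stop and released, and the job is handed in at about 21 s; hand-in gave no verdict.

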